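# Turn the shade-book leaf

## Task

Push the round black polish tin along off the green left page (the robot's left) of the shade book, until it stands wholly on the bare wooden ledge at the end of the book nearest the robot. Then turn the hinged sample leaf right over its spine with a fingertip and press it down so that it lies flat on the left page, brown swatches up, and draw the hand clear. The tin is only pushed: keep it on the book's top and do not lift or tip it, and leave the nail jar, the spirit lamp and the brush where they stand.

Things in the scene. Friction and masses are not known exactly. Their poses are not given: they have to be found in the camera images.
- stand: Shade book's wooden stand, fixed. Origin: on the table under the spine's middle; x from the spine over the green page (about the robot's left), y along the spine towards the robot, z up. Flat pine top 60 mm up, x -60 to 108, y -74 to 190 mm. Green left page: x 6 to 104, y -65 to 65 mm.
- spine (a point): Middle of the leaf's hinge axis, 65 mm above the table, 5 mm above the stand's top; the axis runs along the stand's y.
- ledge (a point): Centre of the bare wooden ledge, on the stand's top, at stand x 20, y 122 mm. The ledge spans y 65 to 180, x -60 to 98 mm; dark laths 12 mm high, 10 mm thick bound its end (inner face y 180) and its left side (inner face x 98).
- leaf (a joint): Angle of the hinged leaf, rad: 0 = level on the right of the spine (stand -x), pi/2 = upright, pi = flat over the green left page. Starts at 0 to 0.2. The hinge is stiff (about 0.1 N m friction): the leaf stays at any angle where it is left, so it must be pushed all the way down; 2 to 4 N near the free edge moves it.
- leaf_edge (a point): Middle of the leaf's free edge, mid-thickness. Rigid board 6 mm thick, 100 mm from hinge to free edge, 130 mm along the spine, 0.12 kg; brass edge strip, black swatches on top, brown beneath. At first its outer 40 mm overhang the stand's right side, 62 mm above the table: a fingertip tilted about 45 degrees, hand out to the right, reaches under it.
- tin: Round black polish tin, loose, closed, 66 mm in diameter, 26 mm high, about 0.13 kg, with a red disc on the lid. Origin: centre of its underside; it starts standing on the green left page.
- jar: Bystander: squat glass jar of heel nails, 64 mm in diameter, 72 mm high with its dark cap, on the table. Origin: centre of its underside.
- lamp: Bystander: tin spirit lamp base, 72 mm in diameter, 70 mm high to the wick, on the table. Origin: centre of its underside.
- brush: Bystander: shoe brush lying bristles down on the table, 160 mm along its x, 52 mm wide, 44 mm high. Origin: centre of its underside.
There are look-alikes about, which are no part of the job. Of the things shaped like the tin, the black one is meant.

How it is judged:
On the way, in this order (a step that is already met when the one before it is completed fails the run):
1. the tin stands wholly on the bare ledge, the leaf not yet turned (y of tin in the frame of stand between 0.097 and 0.152 m and x of tin in the frame of stand between -0.045 and 0.075 m and z of tin in the frame of stand between 0.054 and 0.068 m and linear speed of tin below 0.03 m/s and value of joint leaf below 1 rad), for 0.2 s.
2. the leaf is turned over and pressed flat on the left page (value of joint leaf above 3.07 rad), for 0.2 s.
At the end, for the whole second after the job is handed in: Leaf flat over the left page (joint above 3.07 rad) and at rest; tin upright, at rest on the stand's top, centre at stand y 97 to 152 mm, x -45 to 75 mm; jar, lamp and brush upright, within 20 mm of their starts (y of tin in the frame of stand between 0.097 and 0.152 m and x of tin in the frame of stand between -0.045 and 0.075 m and z of tin in the frame of stand between 0.054 and 0.068 m and angle between tin's own z axis and vertical below 0.1 rad and linear speed of tin below 0.02 m/s and value of joint leaf above 3.07 rad and velocity of joint leaf below 0.05 rad/s and distance of each of jar, lamp, brush from where it was at the start of the episode below 0.02 m and angle between each of jar, lamp, brush's own z axis and vertical below 0.2 rad); the robot touches nothing.
It fails at once if the tin is lifted more than 12 mm off the stand's top or falls off it (z of tin in the frame of stand above 0.072 m or z of tin in the frame of stand below 0.05 m).
It fails at once if the tin is tipped by more than 20 degrees (angle between tin's own z axis and vertical above 0.35 rad).
It fails at once if the jar, lamp or brush is moved more than 20 mm or tipped (distance of any of jar, lamp, brush from where it was at the start of the episode above 0.02 m or angle between any of jar, lamp, brush's own z axis and vertical above 0.2 rad).
It also fails if it takes over 61 s, if anything falls off the work surface, if the arm or the gripper's body presses on something with over 40 N, if the wrist force passes 120 N, or if a joint passes its speed limit or range.

## Robot

A 7-joint arm with a two-finger parallel gripper is mounted at the origin on the work surface. World frame = base frame: x ahead of the robot, y to its left, z up, the work surface at z = 0. Lengths are in m, angles in rad, forces in N, time in s.
With the tool pointing down it reaches from about 0.425 to 0.8 m from the base axis. Payload 8.3 kg.
Tool frame: the origin (TCP) lies at the centre of the arm's flange, where the gripper is bolted on; the fingertips stand 173 mm ahead of it and the grasp point (between the pads) lies 155 mm ahead of it (env.pinch_z is the distance from the TCP to the grasp point, in m); z points along the fingers, x is the direction in which the jaws open and shut, and the axes are right-handed (so a half turn about z gives the same grasp; the last joint's range is limited). The gripper opens to 85 mm and grips with 20 to 120 N. Pads are 22 mm wide; open, the fingers measure 114 mm over their backs; the gripper's body (76 mm by 85 mm) begins 54 mm behind the grasp point. The pads swing forward as they close: fully open they stand 13 mm farther back than shut.
Start: joints at [1.235, 0.383, 0.016, 1.37, -0.006, 1.388, -0.046], TCP at [0.168, -0.602, 0.405] pointing down, gripper open.
Joint ranges: [-2.95, 2.95], [-0.25, 2.06], [-1.52, 1.56], [0.18, 2.33], [-1.44, 4.58], [0.02, 2.06], [-3.01, 3.01]. Speed limits (rad/s): [2.39, 2.39, 3.01, 3.01, 3.14, 3.14, 3.14].

## Interface

Orientations are given as a rotation vector (axis times angle).
In Python, from workcell import telemetry, imaging, env gives the robot as it stands.
- The arm moves only by the shell command python3 -m jog 'ROWS'. ROWS is JSON, a list of rows, each a list of 7 numbers: the turn, a rotation vector about the world's x, y, z in degrees, then the shift along the world's x, y, z in mm, then the finger opening in mm, from 0 to 85.4. In form: [[wx, wy, wz, dx, dy, dz, fingers], ...]. A call has exactly 8 rows; each row shifts and turns the commanded pose from where the row before left it; what a row does not reach is not made up. A row lasts 1/10 s, in which the tool goes at most 50 mm and 8.59 degrees, less where a joint would pass 70% of its speed; a pose out of reach is approached as far as the arm can. A call with a gripper value outside its range is refused whole. The fingers move at their own pace and stop on an object; the grip force is fixed at half the most. Time passes only in rows, so rows that do not move let the fingers close, or fill a call up. It gives the time, the measured TCP pose, the force and the opening at its end, in the units of the state.
- telemetry.read_state(): the state, without advancing time (a new reading comes with each control period).
- imaging.camera(name): name is "scene" or "top" or "wrist"; returns a dict with "frame" (420x560x3 uint8, blue, green, red), "depth" (420x560 float32, m along the optical axis (not along the pixel's ray), 0 where there is no reading), "K" (3x3 intrinsics, pixels), "dist_coeffs" ([k1, k2, p1, p2, k3] as OpenCV has them; the pictures are not rectified), "pose" (4x4, takes a point from camera to world coordinates); the wrist camera has in their place "tool_from_camera" (4x4, takes a point from camera to tool coordinates, whose origin is the TCP and whose axes are the tool frame's). Camera axes: x right, y down, z forward; pixel columns grow to the right and rows downward; lengths in m; the calibration is good to about 2 mm. A picture is of the moment at which its call begins: read the wrist's pose just before it.
- env.sign_off(): hands the job in, once; it reports no verdict.
Trained networks look in the newest picture that a camera, given by its name, has taken for a name from the list of things; names that differ only in an ending like _2 or _b are one class to them, and where a whole thing is asked for, a point or a joint stands for the part that bears it (a point fixed in the world has none). Each returns a list of dicts, best first, with "score" (0 to 1); they miss things now and then, are a little off and sometimes report something else, mostly with a low value. They report only what shows in the picture. A call takes as long as a camera call. They do not tell look-alikes from the thing itself.
- imaging.look_for(camera, query): "bbox" ([centre column, centre row, width, height] in pixels, round what is visible of it).
- imaging.place_of(camera, query): "pixel" ([row, column] in pixels: a listed point, or the origin of a listed thing).
The state is a dict: "time_s": time; "qpos": joint angles; "joint_vel": joint speeds; "joint_efforts": joint torques, N m; "tool_pos": TCP position; "eef_rot": TCP orientation; "wrist_force": force on the tool from outside, world axes, zero at the start; "moment": the same for the moment, N m; "opening": finger opening in m.
Only numpy, scipy, OpenCV 4.12 (cv2) and the standard library are available. Lean on these libraries where they do the work, as an engineer would, in place of code of your own. Each camera call takes 0.05 s, during which the arm holds its last target. There are 200 camera calls.

## Working session

There is one attempt and no reset: what is moved stays moved. The work goes in short steps, Python scripts to look and compute and a shell command to move; the robot and the scene stay as the last step left them, time stands still between calls to the robot, and variables do not carry over. Pictures are saved under pics/ and viewed, about 8 in all and at most 12, crops included, and the job is handed in when it is done.

```bash
mkdir -p pics; ls; cat > h.py <<'E'
import numpy as np, cv2
from workcell import telemetry, imaging, env
def world(c,row,col,z=None):
    p=cv2.undistortPoints(np.array([[[col,row]]],float),c['K'],np.array(c['dist_coeffs'],float))[0,0]
    r=np.array([p[0],p[1],1.]);T=np.array(c['pose'])
    if z is None:
        d=c['depth'][int(round(row)),int(round(col))]; return T[:3,:3]@(r*d)+T[:3,3]
    v=T[:3,:3]@r; return T[:3,3]+v*(z-T[2,3])/v[2]
E
python3 - <<'E'
from h import *
s=telemetry.read_state();print({k:np.round(v,3).tolist() for k,v in s.items()})
for n in('top','scene'):
    c=imaging.camera(n);cv2.imwrite(f'pics/{n}0.png',c['frame'])
    print(n,np.round(c['pose'],3).tolist())
    for q in('spine','ledge','leaf_edge','tin','jar','lamp','brush','stand'):
        for r in imaging.place_of(n,q)[:4]:
            a=r['pixel'];
            if 0<=a[0]<420 and 0<=a[1]<560: print(n,q,round(r['score'],2),np.round(a),np.round(world(c,*a),3), np.round(world(c,*a,z={'spine':.065,'ledge':.06,'leaf_edge':.065,'tin':.06}.get(q,0)),3))
E
```

```text
pics
{'time_s': 0.0, 'qpos': [1.235, 0.384, 0.016, 1.371, -0.006, 1.388, -0.046], 'joint_vel': [0.002, 0.0, 0.0, -0.002, 0.002, -0.0, 0.0], 'joint_efforts': [-0.001, -62.76, 0.844, -37.183, 0.017, 0.014, 0.0], 'tool_pos': [0.168, -0.602, 0.404], 'eef_rot': [-2.502, 1.898, 0.002], 'wrist_force': [0.205, 0.526, -0.059], 'moment': [0.058, -0.005, -0.011], 'opening': 0.085}
top [[-0.002, -0.996, 0.086, 0.504], [-1.0, 0.001, -0.012, 0.077], [0.012, -0.086, -0.996, 1.085], [0.0, 0.0, 0.0, 1.0]]
top spine 0.61 [227. 387.] [ 0.568 -0.129  0.069] [ 0.568 -0.13   0.065]
top ledge 0.67 [292. 364.] [ 0.447 -0.084  0.066] [ 0.446 -0.085  0.06 ]
top leaf_edge 0.6 [237. 440.] [ 0.552 -0.248  0.002] [ 0.549 -0.229  0.065]
top tin 0.76 [171. 272.] [0.682 0.088 0.029] [0.677 0.087 0.06 ]
top tin 0.74 [232. 353.] [ 0.558 -0.062  0.087] [ 0.56  -0.065  0.06 ]
top tin 0.72 [145. 337.] [ 0.734 -0.042  0.025] [ 0.726 -0.038  0.06 ]
top jar 0.82 [227. 280.] [0.568 0.072 0.074] [0.573 0.072 0.   ]
top lamp 0.92 [145. 395.] [ 0.73  -0.152  0.045] [ 0.74  -0.161  0.   ]
top brush 0.67 [237. 440.] [ 0.552 -0.24
[... 464 characters left out ...]
e 0.61 [226. 214.] [ 0.57  -0.068  0.087] [ 0.552 -0.062  0.065]
scene tin 0.91 [304. 271.] [ 0.754 -0.044  0.026] [ 0.772 -0.053  0.06 ]
scene tin 0.64 [228. 214.] [ 0.575 -0.07   0.088] [ 0.553 -0.063  0.06 ]
scene tin 0.61 [259. 308.] [0.704 0.076 0.027] [0.723 0.062 0.06 ]
scene jar 0.75 [228. 272.] [0.605 0.047 0.042] [0.575 0.063 0.   ]
scene jar 0.7 [181. 268.] [0.462 0.118 0.026] [0.439 0.13  0.   ]
scene jar 0.36 [201. 185.] [ 0.449 -0.086  0.063] [ 0.39  -0.071  0.   ]
scene lamp 0.8 [331. 214.] [ 0.756 -0.166  0.04 ] [ 0.734 -0.161  0.   ]
scene brush 0.79 [181. 265.] [0.462 0.11  0.031] [0.435 0.124 0.   ]
scene stand 0.82 [260. 193.] [ 0.611 -0.137  0.071] [ 0.559 -0.125  0.   ]
```

```bash
python3 - <<'E'
import cv2
a=cv2.imread('pics/top0.png')
cv2.imwrite('pics/topc.png',cv2.resize(a[100:380,200:500],None,fx=2.1,fy=2.1,interpolation=2))
E
```

```text
(no output)
```

View pics/topc.png

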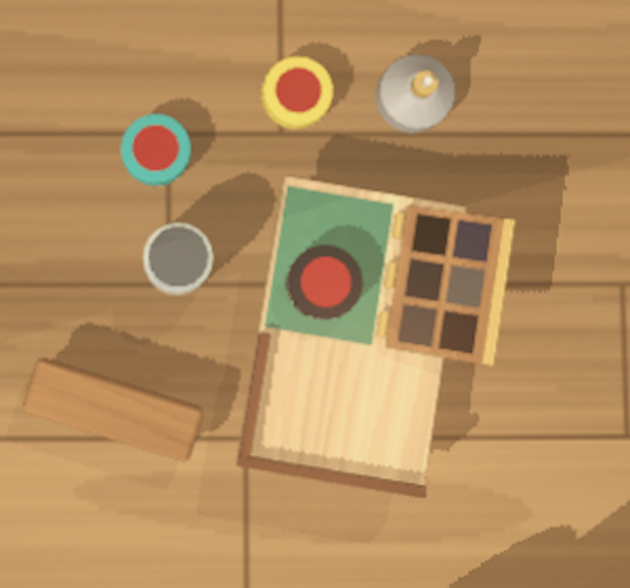

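View pics/scene0.png

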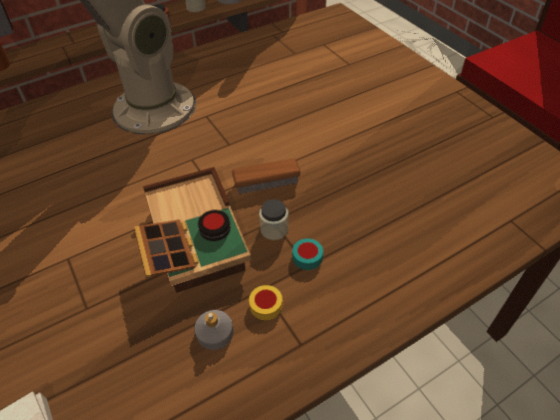

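Three tin-shaped things in the top picture: the teal one at (row 171, col 274), the yellow one at (143, 342) and the black one at (233, 353). The black one is meant; it is the one on the green page, and the enlarged crop confirms it. Next I fit the stand frame.

```bash
python3 - <<'E'
from h import *
c=imaging.camera('top')
f=c['frame'];hsv=cv2.cvtColor(f,cv2.COLOR_BGR2HSV)
# green page polygon
px={(104,-65):(285,186),(6,-65):(394,203),(6,65):(373,344),(104,65):(264,331)}
S=[];W=[]
for k,(u,v) in px.items():
    w=world(c,100+v/2.1,200+u/2.1,.0605);S.append(k);W.append(w[:2]);print(k,w.round(4),world(c,100+v/2.1,200+u/2.1).round(4))
for k,q in(((20,122),'ledge'),((0,0),'spine')):
    a=imaging.place_of('top',q)[0]['pixel'];w=world(c,*a,z=.06 if k[0] else .065);S.append(k);W.append(w[:2])
S=np.array(S)/1000;W=np.array(W)
# stand x -> ex, stand y -> ey=(perp); rotation
A=S-S.mean(0);B=W-W.mean(0);U,_,V=np.linalg.svd(A.T@B);D=np.diag([1,np.linalg.det((U@V))]);R=(U@D@V).T
o=W.mean(0)-R@S.mean(0);print('R',R.round(3),'o',o.round(4),'yaw',np.degrees(np.arctan2(R[1,0],R[0,0])))
print('res mm',((S@R.T+o-W)*1000).round(1))
np.savez('stand.npz',R=R,o=o)
# black tin: red disc
m=cv2.inRange(hsv,(0,120,80),(8,255,255))|cv2.inRange(hsv,(172,120,80),(180,255,255))
n,l,st,ce=cv2.connectedComponentsWithStats(m)
for i in range(1,n):
    if st[i,4]>100:
        w=world(c,ce[i][1],ce[i][0],.086);print('disc',ce[i].round(1),st[i,4],w.round(4),'stand',(R.T@(w[:2]-o)).round(4))
# leaf heights along its middle
H=c['depth'];
for x in(-20,-40,-60,-80,-95,-100):
  for y in (-50,0,50):
    w=R@(np.array([x,y])/1000)+o
    T=np.linalg.inv(c['pose']);p=T[:3,:3]@np.array([*w,.07])+T[:3,3]
    uv=cv2.projectPoints(p[None],np.zeros(3),np.zeros(3),c['K'],np.array(c['dist_coeffs'],float))[0][0,0]
    print(x,y,uv.round(),world(c,uv[1],uv[0]).round(4))
for n,p in(('jar',(.573,.072)),('brush',(.441,.122)),('lamp',(.74,-.161))): print(n,(R.T@(np.array(p)-o)).round(3))
print(env.pinch_z, env.__dict__.keys() if hasattr(env,'__dict__') else '')
E
```

```text
(104, -65) [ 0.6427 -0.0336  0.0605] [ 0.6428 -0.0337  0.0596]
(6, -65) [ 0.6271 -0.1327  0.0605] [ 0.6271 -0.1328  0.0601]
(6, 65) [ 0.4995 -0.1114  0.0605] [ 0.4995 -0.1109  0.0632]
(104, 65) [ 0.5114 -0.0134  0.0605] [ 0.5113 -0.0119  0.0772]
R [[ 0.18  -0.984]
 [ 0.984  0.18 ]] o [ 0.5605 -0.1253] yaw 79.64759886966219
res mm [[ 0.5 -1.1]
 [-1.5  1.6]
 [-1.8  3.7]
 [ 3.9  2. ]
 [-0.9 -6.3]
 [-0.1  0.1]]
disc [341.6 142.4] 323 [ 0.7266 -0.0428  0.086 ] stand [ 0.111  -0.1485]
disc [273.7 169.9] 355 [0.6743 0.0845 0.086 ] stand [ 0.2268 -0.0742]
disc [354.8 233.8] 489 [ 0.5549 -0.0652  0.086 ] stand [0.0581 0.0163]
-20 -50 [400. 207.] [ 0.6055 -0.1526  0.0761]
-20 0 [396. 233.] [ 0.5565 -0.1433  0.0778]
-20 50 [392. 259.] [ 0.5077 -0.1352  0.074 ]
-40 -50 [410. 209.] [ 0.602  -0.1722  0.0759]
-40 0 [406. 235.] [ 0.5528 -0.1621  0.0808]
-40 50 [402. 261.] [ 0.5042 -0.1542  0.0766]
-60 -50 [421. 211.] [ 0.5979 -0.1904  0.0812]
-60 0 [417. 237.] [ 0.5493 -0.1816  0.0808]
-60 50 [413. 263.] [ 0.5006 -0.1715  0.0854]
-80 -50 [431. 213.] [ 0.5937 -0.2076  0.0888]
-80 0 [427. 239.] [ 0.5455 -0.1999  0.085 ]
-80 50 [423. 265.] [ 0.4971 -0.1907  0.0862]
-95 -50 [439. 214.] [ 0.5911 -0.2223  0.0883]
-95 0 [435. 240.] [ 0.543 -0.215  0.083]
-95 50 [431. 266.] [ 0.4945 -0.2042  0.0898]
-100 -50 [442. 215.] [ 0.5902 -0.227   0.0886]
-100 0 [438. 241.] [ 0.5419 -0.2182  0.0886]
-100 50 [433. 267.] [ 0.4936 -0.2088  0.0906]
jar [0.196 0.023]
brush [0.222 0.162]
lamp [-0.003 -0.183]
0.1547 dict_keys([])
```

```bash
python3 -m jog '[[0,0,-3.3,28,33,0,40],[0,0,-3.3,28,33,0,40],[0,0,-3.3,28,33,0,40],[0,0,-3.3,28,33,0,40],[0,0,-3.3,28,33,0,40],[0,0,-3.3,28,33,0,40],[0,0,-3.3,28,33,0,40],[0,0,-3,28,33,0,40]]'; python3 -m jog '[[0,0,0,28,33,0,40],[0,0,0,28,33,0,40],[0,0,0,28,33,0,40],[0,0,0,28,33,-10,40],[0,0,0,28,33,-20,40],[0,0,0,28,33,-20,40],[0,0,0,28,33,-20,40],[0,0,0,22,32,-20,40]]'
python3 - <<'E'
from h import *
from scipy.spatial.transform import Rotation as Ro
s=telemetry.read_state();print({k:np.round(v,3).tolist() for k,v in s.items()})
T=Ro.from_rotvec(s['eef_rot']).as_matrix();print(T.round(3))
c=imaging.camera('wrist');M=np.eye(4);M[:3,:3]=T;M[:3,3]=s['tool_pos'];c['pose']=M@c['tool_from_camera']
cv2.imwrite('pics/w1.png',c['frame'])
hsv=cv2.cvtColor(c['frame'],cv2.COLOR_BGR2HSV);z=np.load('stand.npz');R,o=z['R'],z['o']
m=cv2.inRange(hsv,(0,120,80),(8,255,255))|cv2.inRange(hsv,(172,120,80),(180,255,255))
n,l,st,ce=cv2.connectedComponentsWithStats(m)
for i in range(1,n):
    if st[i,4]>200:
        w=world(c,ce[i][1],ce[i][0],.086);print('disc',ce[i].round(1),st[i].tolist(),w.round(4),world(c,ce[i][1],ce[i][0]).round(4),'stand',(R.T@(w[:2]-o)).round(4))
for q,zz in(('ledge',.06),('spine',.065)):
    for r in imaging.place_of('wrist',q)[:1]: print(q,r['score'],world(c,*r['pixel'],z=zz).round(4))
E
```

```text
time_s: 1.85
tool_pos: [0.3932, -0.3364, 0.405]
eef_rot: [-2.006, 2.417, -0.001]
wrist_force: [1.5, -0.3, -0.1]
opening: 0.04
time_s: 2.65
tool_pos: [0.6116, -0.0733, 0.3139]
eef_rot: [-2.009, 2.414, -0.001]
wrist_force: [1.2, -0.2, 0.7]
opening: 0.04
{'time_s': 2.65, 'qpos': [0.319, 0.443, -0.339, 1.511, 0.153, 1.212, -1.797], 'joint_vel': [-0.571, 0.519, -0.066, -0.245, 0.213, -0.231, -0.676], 'joint_efforts': [2.327, -66.369, -5.421, -33.384, -0.527, 0.584, 1.276], 'tool_pos': [0.612, -0.073, 0.314], 'eef_rot': [-2.009, 2.414, -0.001], 'wrist_force': [1.183, -0.228, 0.662], 'moment': [-0.061, -0.028, -0.009], 'opening': 0.04}
[[-0.182 -0.983  0.001]
 [-0.983  0.182  0.   ]
 [-0.    -0.001 -1.   ]]
disc [198.2  24. ] [168, 0, 62, 55, 2859] [ 0.7288 -0.0564  0.086 ] [ 0.7391 -0.0465  0.0267] stand [ 0.0981 -0.1531]
disc [ 29.6 144.9] [0, 115, 60, 61, 2800] [0.6895 0.0456 0.086 ] [0.6879 0.087  0.0255] stand [ 0.1913 -0.0961]
disc [276.3 320.1] [237, 287, 80, 67, 4129] [ 0.5596 -0.0624  0.086 ] [ 0.6947 -0.0889  0.2827] stand [0.0617 0.0122]
ledge 0.69 [ 0.4461 -0.0865  0.06  ]
spine 0.69 [ 0.5637 -0.1256  0.065 ]
```

View pics/w1.png

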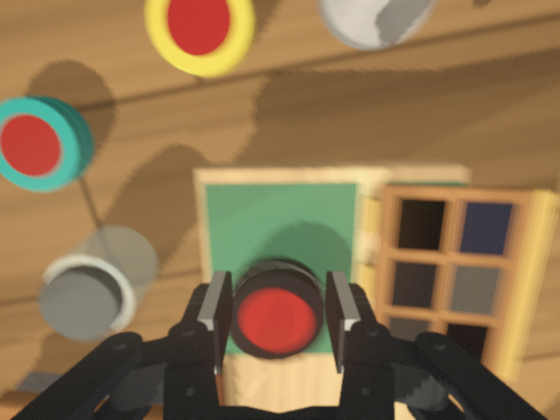

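The wrist view shows the black tin at (320, 276), centred between the fingertips, and the jaw axis is parallel to the stand's x. I descend behind it.

```bash
python3 -m jog '[[0,0,0,0,0,-12,40],[0,0,0,0,0,-12,40],[0,0,0,0,0,-12,40],[0,0,0,0,0,-12,40],[0,0,0,0,0,-12,40],[0,0,0,0,0,-10,40],[0,0,0,0,0,-3,40],[0,0,0,0,0,0,40]]'
python3 - <<'E'
from h import *
c=imaging.camera('wrist');cv2.imwrite('pics/w2.png',c['frame'])
E
```

```text
time_s: 3.6
tool_pos: [0.6103, -0.0748, 0.241]
eef_rot: [2.009, -2.414, -0.001]
wrist_force: [0.1, 0.1, 0.1]
opening: 0.0402
```

View pics/w2.png

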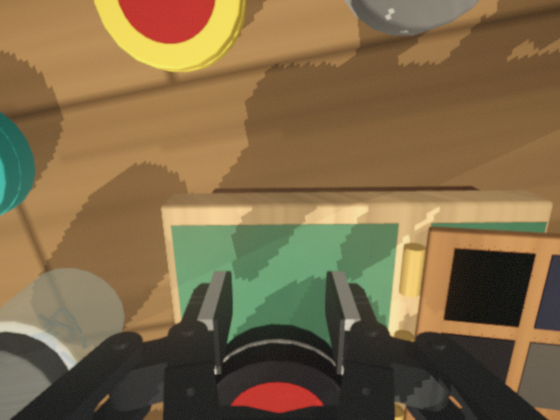

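```bash
python3 -m jog '[[0,0,0,-8,1,-3,40],[0,0,0,-8,1,0,40],[0,0,0,-8,1,0,40],[0,0,0,-8,1,0,40],[0,0,0,-8,0,0,40],[0,0,0,-8,0,0,40],[0,0,0,-8,0,0,40],[0,0,0,-8,0,0,40]]'; python3 -m jog '[[0,0,0,-8,1,0,40],[0,0,0,-8,0,0,40],[0,0,0,-8,0,0,40],[0,0,0,-8,0,0,40],[0,0,0,-8,0,0,40],[0,0,0,-6,0,0,40],[0,0,0,-5,0,0,40],[0,0,0,0,0,0,40]]'
cat > tin.py <<'E'
from h import *
z=np.load('stand.npz');R,o=z['R'],z['o']
for n in('top','scene'):
    c=imaging.camera(n);hsv=cv2.cvtColor(c['frame'],cv2.COLOR_BGR2HSV)
    m=cv2.inRange(hsv,(0,120,80),(8,255,255))|cv2.inRange(hsv,(172,120,80),(180,255,255))
    k,l,st,ce=cv2.connectedComponentsWithStats(m)
    for i in range(1,k):
        if st[i,4]>60:
            w=world(c,ce[i][1],ce[i][0],.086);print(n,ce[i].round(1),st[i,2:].tolist(),w.round(4),'stand',(R.T@(w[:2]-o)).round(4))
    cv2.imwrite(f'pics/{n}_t.png',c['frame'])
E
python3 tin.py
```

```text
time_s: 4.45
tool_pos: [0.5459, -0.071, 0.2389]
eef_rot: [-2.009, 2.415, -0.001]
wrist_force: [0.9, -0.5, 0.4]
opening: 0.0398
time_s: 5.25
tool_pos: [0.4947, -0.0699, 0.2386]
eef_rot: [2.009, -2.415, -0.001]
wrist_force: [-0.4, 0.5, -0.4]
opening: 0.0402
top [341.6 142.4] [20, 20, 323] [ 0.7266 -0.0428  0.086 ] stand [ 0.111  -0.1485]
top [273.7 169.9] [21, 21, 356] [0.6743 0.0845 0.086 ] stand [ 0.2268 -0.0742]
top [349.  289.4] [14, 22, 199] [ 0.4531 -0.0534  0.086 ] stand [0.0514 0.1187]
scene [301.1   6.4] [11, 14, 105] [-0.1508  0.6062  0.086 ] stand [0.5918 0.8312]
scene [425.8   3.8] [21, 12, 128] [0.0573 0.9844 0.086 ] stand [1.0012 0.6944]
scene [524.    5.2] [30, 17, 183] [0.238 1.283 0.086] stand [1.3275 0.5704]
scene [460.3  21.9] [11, 15, 74] [0.2126 0.9933 0.086 ] stand [1.0379 0.5433]
scene [524.2  67.7] [95, 88, 4170] [0.5066 0.9555 0.086 ] stand [1.0535 0.2473]
scene [196.4 193.9] [16, 11, 121] [ 0.4655 -0.0609  0.086 ] stand [0.0463 0.105 ]
scene [307.4 250.2] [20, 16, 253] [0.7201 0.0609 0.086 ] stand [ 0.2118 -0.1235]
scene [265.1 298.9] [21, 19, 304] [ 0.7715 -0.0643  0.086 ] stand [ 0.098  -0.1965]
```

```bash
python3 -m jog '[[0,0,0,-5,1,0,40],[0,0,0,-5,1,0,40],[0,0,0,-4,0,0,40],[0,0,0,0,0,0,40],[0,0,0,10,-2,0,40],[0,0,0,12,-2,0,40],[0,0,0,0,0,25,40],[0,0,0,0,0,40,40]]'; python3 -m jog '[[0,0,0,0,-30,40,0],[0,0,0,0,-45,20,0],[0,0,0,0,-45,0,0],[0,0,0,0,-45,0,0],[0,0,0,0,-45,0,0],[0,0,0,0,-45,0,0],[0,0,0,0,0,0,0],[0,0,0,0,0,0,0]]'; python3 tin.py
python3 - <<'E'
from h import *
s=telemetry.read_state();print({k:np.round(v,3).tolist() for k,v in s.items() if k in('qpos','tool_pos','opening','time_s')})
a=cv2.imread('pics/top_t.png')[120:340,240:480];b=cv2.imread('pics/scene_t.png')[120:340,60:330]
f=lambda i:cv2.resize(i,(390,390),interpolation=2)
cv2.imwrite('pics/v3.png',cv2.hconcat([f(a),f(b)]))
E
```

```text
time_s: 6.15
tool_pos: [0.5033, -0.0721, 0.302]
eef_rot: [2.007, -2.412, -0.007]
wrist_force: [1.2, 0.4, -0.1]
opening: 0.0398
time_s: 6.95
tool_pos: [0.5033, -0.3288, 0.363]
eef_rot: [2.006, -2.418, -0.001]
wrist_force: [0.4, 0.9, 0.5]
opening: -0.0
top [341.6 142.4] [20, 20, 323] [ 0.7266 -0.0428  0.086 ] stand [ 0.111  -0.1485]
top [273.7 169.9] [21, 21, 356] [0.6743 0.0845 0.086 ] stand [ 0.2268 -0.0742]
top [353.8 294.9] [25, 25, 499] [ 0.443  -0.0621  0.086 ] stand [0.0411 0.1269]
scene [301.1   6.4] [10, 14, 92] [-0.1503  0.6062  0.086 ] stand [0.5918 0.8307]
scene [425.2   3.9] [20, 12, 102] [0.0569 0.9823 0.086 ] stand [0.9991 0.6945]
scene [524.6   4. ] [16, 11, 70] [0.2329 1.2926 0.086 ] stand [1.3359 0.5771]
scene [516.8  65.5] [94, 79, 3220] [0.4874 0.946  0.086 ] stand [1.0407 0.2645]
scene [192.4 187.3] [20, 15, 240] [ 0.4423 -0.0602  0.086 ] stand [0.0428 0.128 ]
scene [307.4 250.2] [20, 16, 253] [0.7201 0.0609 0.086 ] stand [ 0.2118 -0.1235]
scene [265.1 298.9] [21, 19, 304] [ 0.7715 -0.0643  0.086 ] stand [ 0.098  -0.1965]
{'time_s': 7.05, 'qpos': [0.678, 0.362, -0.205, 1.497, 0.074, 1.291, -1.287], 'tool_pos': [0.504, -0.326, 0.363], 'opening': 0.0}
```

View pics/v3.png

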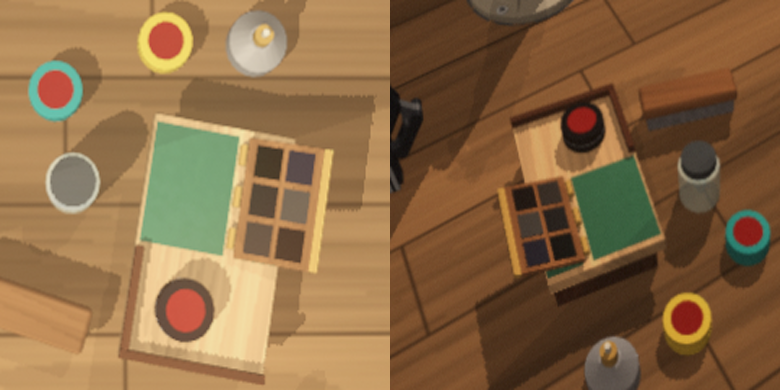

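The black tin now sits on the ledge at about stand (41, 127) mm, and the leaf is still at about 0.18 rad. Next I work out the leaf waypoints.

```bash
cat > plan.py <<'E'
from h import *
z=np.load('stand.npz');R,o=z['R'],z['o'];d2=np.radians
def tcp(tip,a,y=0):  # tip x,z in mm (stand), tilt a deg
    x=tip[0]-173*np.sin(d2(a));zz=tip[1]+173*np.cos(d2(a))
    w=R@(np.array([x,y])/1000)+o;return np.array([w[0]*1000,w[1]*1000,zz,a])
def leaf(th,r,a):
    t=d2(th);d=np.array([np.sin(t),np.cos(t)]);l=np.array([-np.cos(t),np.sin(t)])
    n=np.array([np.cos(d2(a)),np.sin(d2(a))])
    return np.array([0,65])+r*l-d*(3+14.5*abs(n@d))
pts=[('cur',None)]
W=[('stage',tcp((-150,90),50)),('low',tcp((-140,45),50)),('in',tcp((-103,45),50))]
for th in range(0,187,6):
    r=np.interp(th,[10,80],[97,72]);a=np.interp(th,[114,180],[50,8]);W.append((th,tcp(leaf(th,r,a),a)))
s=telemetry.read_state();p=np.array([*np.array(s['tool_pos'])*1000,0])
for n,w in W:
    e=w-p;p=w;print(n,w.round(0),'d',e[:3].round(1),'rot',(e[3]*.984).round(1),(-e[3]*.18).round(1))
E
python3 plan.py
```

```text
stage [ 510. -403.  201.   50.] d [   5.6  -77.2 -162.2] rot 49.2 -9.0
low [ 512. -393.  156.   50.] d [  1.8   9.8 -45. ] rot 0.0 -0.0
in [ 518. -357.  156.   50.] d [ 6.6 36.4  0. ] rot 0.0 -0.0
0 [ 519. -351.  162.   50.] d [1.1 5.9 5.9] rot 0.0 -0.0
6 [ 519. -352.  171.   50.] d [-0.2 -1.   9.3] rot 0.0 -0.0
12 [ 519. -352.  181.   50.] d [0.1 0.6 9.4] rot 0.0 -0.0
18 [ 520. -349.  190.   50.] d [0.5 2.8 8.9] rot 0.0 -0.0
24 [ 520. -345.  198.   50.] d [0.7 3.6 8.5] rot 0.0 -0.0
30 [ 521. -341.  206.   50.] d [0.8 4.4 8. ] rot 0.0 -0.0
36 [ 522. -336.  214.   50.] d [0.9 5.1 7.5] rot 0.0 -0.0
42 [ 523. -330.  220.   50.] d [1.1 5.8 6.8] rot 0.0 -0.0
48 [ 524. -323.  227.   50.] d [1.2 6.5 6.1] rot 0.0 -0.0
54 [ 526. -316.  232.   50.] d [1.3 7.  5.3] rot 0.0 -0.0
60 [ 527. -309.  236.   50.] d [1.4 7.5 4.5] rot 0.0 -0.0
66 [ 528. -301.  240.   50.] d [1.4 7.9 3.6] rot 0.0 -0.0
72 [ 530. -293.  243.   50.] d [1.5 8.2 2.6] rot 0.0 -0.0
78 [ 531. -284.  244.   50.] d [1.5 8.3 1.7] rot 0.0 -0.0
84 [ 533. -276.  246.   50.] d [1.5 8.2 2.1] rot 0.0 -0.0
90 [ 535. -268.  248.   50.] d [
[... 301 characters left out ...]
 [ 2.7 15.   5.5] rot -3.8 0.7
126 [ 546. -203.  255.   42.] d [ 2.8 15.1  4.2] rot -3.8 0.7
132 [ 549. -188.  257.   39.] d [ 2.8 15.2  2.9] rot -3.8 0.7
138 [ 552. -173.  259.   35.] d [ 2.8 15.1  1.5] rot -3.8 0.7
144 [ 555. -158.  259.   31.] d [ 2.7 14.9  0.3] rot -3.8 0.7
150 [ 557. -143.  258.   27.] d [ 2.7 14.6 -1. ] rot -3.8 0.7
156 [ 560. -129.  256.   23.] d [ 2.6 14.2 -2.1] rot -3.8 0.7
162 [ 562. -116.  254.   19.] d [ 2.5 13.5 -2.5] rot -3.8 0.7
168 [ 565. -103.  250.   16.] d [ 2.4 13.  -3.2] rot -3.8 0.7
174 [567. -90. 246.  12.] d [ 2.3 12.5 -4.1] rot -3.8 0.7
180 [569. -78. 241.   8.] d [ 2.2 12.  -5. ] rot -3.8 0.7
186 [569. -78. 235.   8.] d [ 0.1  0.3 -6.1] rot 0.0 -0.0
```

```bash
python3 -m jog '[[7,-1.3,0,1,-15,0,0],[7,-1.3,0,1,-15,0,0],[7,-1.3,0,1,-15,0,0],[7,-1.3,0,1,-15,0,0],[7,-1.3,0,1,-15,0,0],[7,-1.3,0,1,-2,0,0],[7.2,-1.2,0,0,0,0,0],[0,0,0,0,0,-15,0]]'; python3 -m jog '[[0,0,0,0,0,-25,0],[0,0,0,0,0,-25,0],[0,0,0,0,0,-25,0],[0,0,0,0,0,-25,0],[0,0,0,0,0,-22,0],[0,0,0,0,0,-15,0],[0,0,0,0,0,0,0],[0,0,0,0,0,0,0]]'
python3 - <<'E'
from h import *
from scipy.spatial.transform import Rotation as Ro
z=np.load('stand.npz');R,o=z['R'],z['o']
s=telemetry.read_state();print(np.round(s['qpos'],2),s['time_s'],s['wrist_force'])
T=Ro.from_rotvec(s['eef_rot']).as_matrix();print(T.round(3))
t=s['tool_pos']+.173*T[:,2];print('tip',t.round(4),(R.T@(t[:2]-o)).round(4), s['tool_pos'])
E
```

```text
time_s: 7.85
tool_pos: [0.5098, -0.404, 0.3488]
eef_rot: [-1.517, 1.824, 0.712]
wrist_force: [-0.3, -0.8, -0.9]
opening: -0.0001
time_s: 8.65
tool_pos: [0.5098, -0.4037, 0.2122]
eef_rot: [-1.52, 1.827, 0.71]
wrist_force: [-0.6, 0.6, 0.4]
opening: 0.0
[ 0.98  0.83 -0.3   1.28 -0.5   1.56 -0.9 ] 8.65 [-0.55295246  0.61366141  0.37487801]
[[-0.117 -0.983  0.138]
 [-0.632  0.181  0.754]
 [-0.766  0.001 -0.643]]
tip [ 0.5338 -0.2734  0.101 ] [-0.1504 -0.0003] [ 0.5098174  -0.40372457  0.21223014]
```

```bash
python3 -m jog '[[0,0,0,0,0,-20,0],[0,0,0,0,0,-20,0],[0,0,0,2,10,-16,0],[0,0,0,1,8,0,0],[0,0,0,2,10,0,0],[0,0,0,2,10,0,0],[0,0,0,1,8,0,0],[0,0,0,0,0,0,0]]'
python3 - <<'E'
from h import *
b=imaging.camera('scene')['frame'][140:300,60:270]
cv2.imwrite('pics/v4.png',cv2.resize(b,None,fx=3.5,fy=3.5,interpolation=2))
E
```

```text
time_s: 9.45
tool_pos: [0.5182, -0.3562, 0.1567]
eef_rot: [-1.522, 1.825, 0.711]
wrist_force: [0.9, -0.6, 0.2]
opening: -0.0002
```

View pics/v4.png

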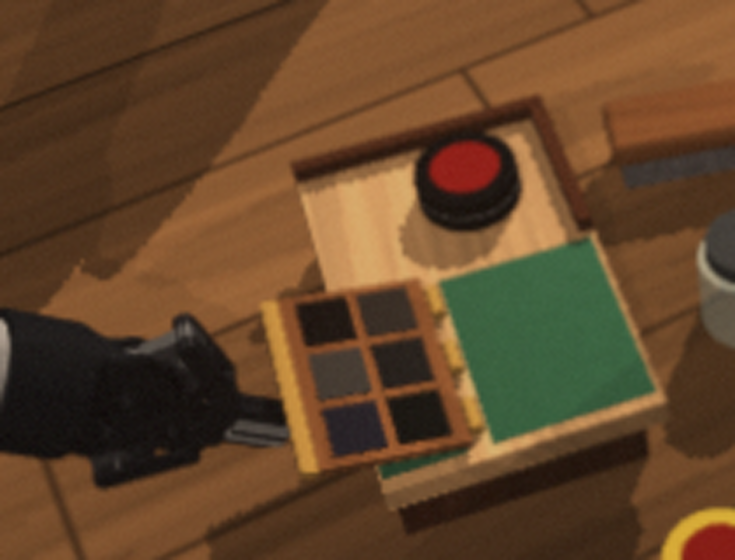

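The fingertip goes under the brass edge at about (430, 290) in the crop, with the tin clear on the ledge. I start the lift.

```bash
python3 -m jog '[[0,0,0,1,6,6,0],[0,0,0,0,-1,9,0],[0,0,0,0,1,9,0],[0,0,0,0.5,3,9,0],[0,0,0,0.7,3.6,8.5,0],[0,0,0,0.8,4.4,8,0],[0,0,0,0.9,5.1,7.5,0],[0,0,0,1,6,7,0]]'
python3 - <<'E'
from h import *
b=imaging.camera('scene')['frame'][120:300,60:270]
cv2.imwrite('pics/v5.png',cv2.resize(b,None,fx=3,fy=3,interpolation=2))
E
```

```text
time_s: 10.3
tool_pos: [0.5222, -0.3302, 0.2208]
eef_rot: [-1.519, 1.829, 0.708]
wrist_force: [0.5, -1.7, -1.3]
opening: 0.0001
```

View pics/v5.png

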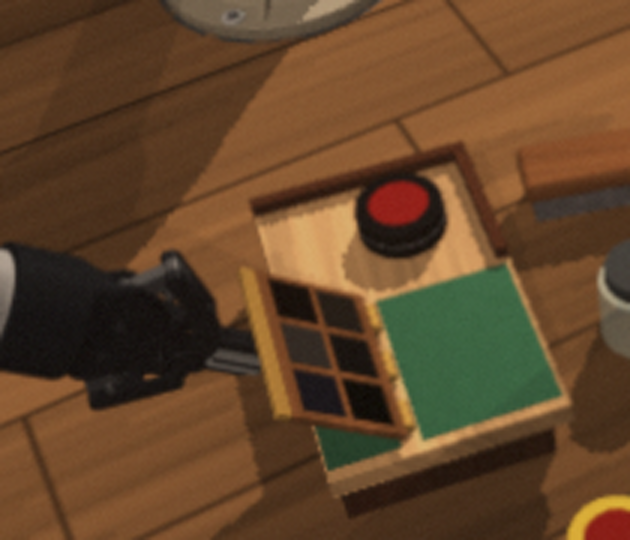

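The leaf is turning: its edge has risen to about 40 degrees, with the finger under it at (350, 255) in the crop. I continue to 90 degrees, then on to 150.

```bash
python3 -m jog '[[0,0,0,1.2,6.5,6,0],[0,0,0,1.3,7,5.3,0],[0,0,0,1.4,7.5,4.5,0],[0,0,0,1.4,8,3.6,0],[0,0,0,1.5,8,2.6,0],[0,0,0,1.5,8.3,1.7,0],[0,0,0,1.5,8.2,2,0],[0,0,0,1.5,8.4,1.8,0]]'; python3 -m jog '[[0,0,0,1.6,8.7,0.8,0],[0,0,0,1.6,8.8,-0.3,0],[0,0,0,1.6,8.7,-1.4,0],[0,0,0,1.6,8.5,-2.5,0],[-3.8,0.7,0,2.7,15,5.5,0],[-3.8,0.7,0,2.8,15,4.2,0],[-3.8,0.7,0,2.8,15,3,0],[-3.8,0.7,0,2.8,15,1.5,0]]'
python3 - <<'E'
from h import *
b=imaging.camera('scene')['frame'][80:300,60:330]
cv2.imwrite('pics/v6.png',cv2.resize(b,None,fx=2.5,fy=2.5,interpolation=2))
E
```

```text
time_s: 11.15
tool_pos: [0.5337, -0.2671, 0.2472]
eef_rot: [-1.519, 1.828, 0.711]
wrist_force: [-0.6, -2.1, -1.2]
opening: 0.0001
time_s: 11.95
tool_pos: [0.5513, -0.172, 0.2582]
eef_rot: [-1.683, 2.023, 0.522]
wrist_force: [-0.5, -0.7, 0.1]
opening: -0.0001
```

View pics/v6.png

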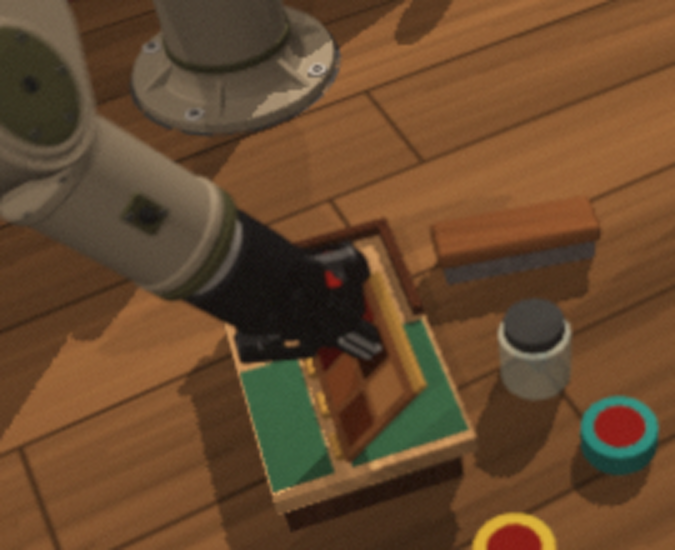

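The leaf is past upright at about 138 degrees, brown swatches facing up, with the fingertip on it at (345, 365) in the crop. I press it down.

```bash
python3 -m jog '[[-3.8,0.7,0,2.7,14.9,0.3,0],[-3.8,0.7,0,2.7,14.6,-1,0],[-3.8,0.7,0,2.6,14.2,-2.1,0],[-3.8,0.7,0,2.5,13.5,-2.5,0],[-3.8,0.7,0,2.4,13,-3.2,0],[-3.8,0.7,0,2.3,12.5,-4,0],[-3.8,0.7,0,2.2,12,-5,0],[0,0,0,0,0,0,0]]'; python3 -m jog '[[0,0,0,0,0,-1,0],[0,0,0,0,0,-1,0],[0,0,0,0,0,-1,0],[0,0,0,0,0,0,0],[0,0,0,0,0,0,0],[0,0,0,0,0,0,0],[0,0,0,0,0,0,0],[0,0,0,0,0,0,0]]'
```

```text
time_s: 12.8
tool_pos: [0.5691, -0.0759, 0.2409]
eef_rot: [-1.947, 2.333, 0.127]
wrist_force: [0.6, 0.7, 1.4]
opening: 0.0
time_s: 13.6
tool_pos: [0.569, -0.0769, 0.24]
eef_rot: [-1.942, 2.332, 0.131]
wrist_force: [-7.0, 4.8, 22.7]
opening: 0.0004
```

It presses at 23 N and has stopped moving, so the leaf is down on the page. I draw clear and check.

```bash
python3 -m jog '[[0,0,0,0,0,5,0],[0,0,0,0,0,20,0],[0,0,0,0,0,35,0],[0,0,0,0,0,35,0],[0,0,0,0,-30,30,0],[0,0,0,0,-45,0,0],[0,0,0,0,-45,0,0],[0,0,0,0,-45,0,0]]';python3 -m jog '[[0,0,0,0,-45,0,0],[0,0,0,0,-45,0,0],[0,0,0,0,-30,0,0],[0,0,0,0,0,0,0],[0,0,0,0,0,0,0],[0,0,0,0,0,0,0],[0,0,0,0,0,0,0],[0,0,0,0,0,0,0]]'
python3 tin.py | grep -v '^scene .*[1-9]\.[0-9]* *0\.[0-9]*\]$'
python3 - <<'E'
from h import *
z=np.load('stand.npz');R,o=z['R'],z['o'];c=imaging.camera('top')
P=[]
for v in range(150,330):
  for u in range(290,430):
    if c['depth'][v,u]>0:
      w=world(c,v,u);P.append([*(R.T@(w[:2]-o)),w[2]])
P=np.array(P)
for n,xr,yr in(('leaf',(.015,.09),(-.055,.055)),('right page',(-.055,-.015),(-.055,.055)),('ledge',(-.05,-.01),(.08,.17))):
    Q=P[(P[:,0]>xr[0])&(P[:,0]<xr[1])&(P[:,1]>yr[0])&(P[:,1]<yr[1])]
    k=np.linalg.lstsq(np.c_[Q[:,:2],np.ones(len(Q))],Q[:,2],rcond=None)[0];print(n,len(Q),np.median(Q[:,2]).round(4),'slope x,y',k.round(4))
for q,zz in(('jar',0),('lamp',0),('brush',0)): 
    for r in imaging.place_of('top',q)[:2]: print(q,world(c,*r['pixel'],z=zz).round(3))
a=c['frame'][120:340,240:480];b=cv2.imread('pics/scene_t.png')[120:340,60:330]
f=lambda i:cv2.resize(i,(390,390),interpolation=2)
cv2.imwrite('pics/v7.png',cv2.hconcat([f(a),f(b)]))
E
```

```text
time_s: 14.4
tool_pos: [0.568, -0.2453, 0.3623]
eef_rot: [-1.942, 2.336, 0.13]
wrist_force: [0.3, 0.3, -0.8]
opening: 0.0002
time_s: 15.2
tool_pos: [0.5689, -0.3622, 0.3627]
eef_rot: [-1.944, 2.334, 0.129]
wrist_force: [0.1, 0.5, 0.1]
opening: 0.0004
top [341.6 142.4] [20, 20, 323] [ 0.7266 -0.0428  0.086 ] stand [ 0.111  -0.1485]
top [273.7 169.9] [21, 21, 356] [0.6743 0.0845 0.086 ] stand [ 0.2268 -0.0742]
top [347.8 246. ] [17, 19, 259] [ 0.5325 -0.052   0.086 ] stand [0.0671 0.0407]
top [366.7 249.3] [18, 19, 260] [ 0.5264 -0.0869  0.086 ] stand [0.0316 0.0405]
top [353.8 294.8] [25, 25, 505] [ 0.4431 -0.0621  0.086 ] stand [0.0411 0.1269]
scene [300.7   6.5] [9, 14, 89] [-0.1506  0.6047  0.086 ] stand [0.5904 0.8308]
scene [424.5   4.4] [20, 12, 78] [0.0583 0.9778 0.086 ] stand [0.9949 0.6923]
scene [192.4 187.3] [20, 15, 240] [ 0.4423 -0.0602  0.086 ] stand [0.0428 0.128 ]
scene [214.1 217.3] [17, 15, 180] [ 0.5466 -0.0574  0.086 ] stand [0.0643 0.026 ]
scene [198.  222.1] [17, 15, 165] [ 0.5406 -0.0916  0.086 ] stand [0.0296 0.0257]
scene [307.4 250.2] [20, 16, 253] [0.7201 0.0609 0.086 ] stand [ 0.2118 -0.1235]
scene [208.2 251.5] [16, 14, 120] [ 0.6201 -0.1061  0.086 ] stand [ 0.0296 -0.0551]
scene [265.1 298.9] [21, 19, 303] [ 0.7714 -0.0643  0.086 ] stand [ 0.0979 -0.1965]
leaf 2322 0.0707 slope x,y [-0.0126 -0.0007  0.0714]
right page 1211 0.0625 slope x,y [ 0.0009 -0.001   0.0625]
ledge 1028 0.0619 slope x,y [-0.0054 -0.0011  0.0619]
jar [0.574 0.068 0.   ]
jar [ 0.565 -0.139  0.   ]
lamp [ 0.738 -0.162  0.   ]
brush [0.444 0.125 0.   ]
```

View pics/v7.png

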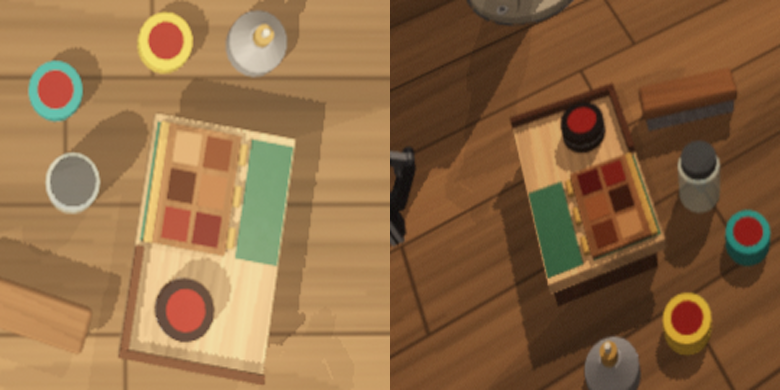

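The leaf lies flat (fitted slope about 0.01 rad), the tin is on the ledge and the bystanders haven't moved. I hand the job in.

```bash
python3 -c "
from workcell import env
print(env.sign_off())"
```

```text
the job is handed in; nothing more can be done
None
```

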